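# Fetch the dropped socket from behind the shop bottles

## Task

A wrench socket has dropped into the narrow gap between the two blue parts cases. Move the red spray can and the blue oil bottle from in front of the gap onto the yellow mat, standing upright, then drag the socket out of the gap with the orange-handled pull hook (do not reach into the gap for it with the fingers) and stand it upright in the middle of the green tray. At the end the hook lies on its black strip again as it lay at the start, its handle back over the same spot, and the can and the bottle stand upright and centred on their own discs again, the red can on the red disc and the blue bottle on the blue disc; never knock either of them over.

Things in the scene. Friction and masses are not known exactly. Their poses are not given: they have to be found in the camera images.
- can: Red spray can with a black cap, loose, about 0.25 kg, standing upright: cylinder 52 mm in diameter up to z = 98 mm, then a shoulder and a 36 mm cap up to 120 mm. Origin: centre of its underside; z up its axis.
- bottle: Blue oil bottle with a yellow nozzle, loose, about 0.22 kg, standing upright: cylinder 52 mm in diameter up to z = 90 mm, then a cone and a 16 mm nozzle up to 115 mm. Origin: centre of its underside; z up its axis.
- socket: Steel wrench socket, loose, about 0.08 kg, a cylinder 28 mm in diameter and 32 mm tall standing upright on the bench in the gap (its centre 55 to 100 mm in from the mouth), dark on top. Origin: centre of its underside; z up its axis.
- hook: Pull hook, loose, 0.16 kg, lying level: orange handle block 80 mm long (x), 22 wide (y), 40 tall (z); 8 mm steel shank along +x at z = 34 mm; at x = 210 mm a flat steel blade across, 4 mm thick (x), 40 wide (y), from z = 0 to 38. Origin: centre of the handle's underside; +x from handle to blade, z up. Grip the handle across y.
- gap: Two fixed blue parts cases side by side, each 170 mm long, 40 wide, 110 tall, the gap between them 60 mm wide, open on top and at one end (the mouth), a plate across the other; the bench is its floor. Origin: on the bench, centre of the mouth; +y runs into the gap (164 mm deep), -y out of it, x across: inner walls at x = +-30 mm, outer faces at x = +-70 mm.
- can_pad: Red disc painted flat on the bench, 70 mm in diameter, in front of the gap's mouth: the can's own place (the can stands on it at the start). Origin: its centre, at bench height.
- bottle_pad: Blue disc painted flat on the bench, 70 mm in diameter, in front of the gap's mouth: the bottle's own place (the bottle stands on it at the start). Origin: its centre, at bench height.
- side_mat: Yellow rectangle painted flat on the bench, 110 mm (its x) by 180 mm (its y), empty at the start: room for the can and the bottle side by side along its y. Origin: its centre, at bench height.
- tray: Green square tray, fixed, 110 by 110 mm outside, 12 mm tall, walls 4 mm, floor about 4 mm above the bench, empty at the start. Origin: centre of its underside.
- hook_mat: Black strip painted flat on the bench, 70 mm wide (its x), 310 mm long (its y, from -55 to +255 mm): the hook's place. Origin: at bench height, the spot over which the handle's centre (the hook's origin) belongs; +y is the way the blade points (the hook's +x).
There are look-alikes about, which are no part of the job. Of the things that look like the bottle, the smallest one is meant.

How it is judged:
By the outcome, as a careful person would: the job done as asked, in the order asked, and still so for the second after the job is handed in, with the robot touching nothing.
It also fails if it takes over 136 s, if anything falls off the work surface, if the arm or the gripper's body presses on something with over 40 N, if the wrist force passes 120 N, or if a joint passes its speed limit or range.

## Robot

A 7-joint arm with a two-finger parallel gripper is mounted at the origin on the work surface. World frame = base frame: x ahead of the robot, y to its left, z up, the work surface at z = 0. Lengths are in m, angles in rad, forces in N, time in s.
With the tool pointing down it reaches from about 0.35 to 0.9 m from the base axis. Payload 8.1 kg.
Tool frame: the origin (TCP) lies midway between the tips of the shut fingers; the grasp point (between the pads) lies 19 mm behind it; z points along the fingers, y is the line along which they close (so a half turn about z gives the same grasp; the last joint's range is limited). The gripper opens to 92 mm and grips with 3 to 60 N. Pads are 19 mm wide; open, the fingers measure 130 mm over their backs; the gripper's body (75 mm by 190 mm) begins 47 mm behind the grasp point.
Start: joints at [-1.267, 0.434, 0.025, 1.573, -0.012, 1.134, -0.075], TCP at [0.247, 0.574, 0.227] pointing down, gripper open.
Joint ranges: [-2.62, 2.62], [-0.44, 2.09], [-1.27, 1.32], [0.08, 2.57], [-1.32, 4.46], [0.12, 2], [-2.74, 2.74]. Speed limits (rad/s): [2.22, 2.22, 3.01, 3.01, 3.14, 3.14, 3.14].

## Interface

Orientations are given as a rotation vector (axis times angle).
In Python, from cell import arm gives the robot as it stands.
- The arm moves only by the tool carry_out, never from a script. Its arguments are lists of equal length, an entry for each row: "claw": the finger opening in cm, from 0 to 9.18; "delta_pos": the shift along the tool's x, y, z in cm, a list of three; "angular": the turn, a rotation vector about the tool's x, y, z in rad, a list of three. In form: {"claw": [claw, ...], "delta_pos": [[dx, dy, dz], ...], "angular": [[ax, ay, az], ...]}. A call has 1 to 20 rows; each row shifts and turns the commanded pose from where the row before left it, along the tool's axes as they then stand; what a row does not reach is not made up. A row lasts 1/10 s, in which the tool goes at most 50 mm and 8.59 degrees, less where a joint would pass 70% of its speed; a pose out of reach is approached as far as the arm can. A call with a gripper value outside its range is refused whole. The fingers move at their own pace and stop on an object; "force" is the grip in N (left out, the last holds). Time passes only in rows, so rows that do not move let the fingers close. It gives the time, the measured TCP pose, the force, the opening and the grip force at its end, in the units of the state.
- arm.observe(): the state, without advancing time (a new reading comes with each control period).
- arm.get_image(name): name is "scene" or "top"; returns a dict with "frame" (384x512x3 uint8, red, green, blue), "mtx" (3x3 intrinsics, pixels), "dist" ([k1, k2, p1, p2, k3] as OpenCV has them; the pictures are not rectified), "T" (4x4, takes a point from camera to world coordinates). Camera axes: x right, y down, z forward; pixel columns grow to the right and rows downward; lengths in m; the calibration is good to about 2 mm. A picture is of the moment at which its call begins. There is no depth.
- arm.sign_off(): hands the job in; it is judged then, once.
Trained networks look in a picture, given as the dict that the camera call returned (one of the last four; its "shot" number tells which), for a name from the list of things; names that differ only in an ending like _2 or _b are one class to them, and where a whole thing is asked for, a point or a joint stands for the part that bears it (a point fixed in the world has none). Each returns a list of dicts, best first, with "conf" (0 to 1); they miss things now and then, are a little off and sometimes report something else, mostly with a low value. They report only what shows in the picture. A call takes as long as a camera call. They do not tell look-alikes from the thing itself.
- arm.look_for(label, picture): "centre" ([column, row] as shares, 0 to 1, of the picture: columns of its width, rows of its height, amid what is visible of it).
- arm.trace(label, picture): "region" (384x512 bool, what is visible of it) and "centre" ([column, row] as shares, 0 to 1, of the picture: columns of its width, rows of its height, amid what is visible of it).
- arm.place_of(label, picture): "centre" ([column, row] as shares, 0 to 1, of the picture: columns of its width, rows of its height: a listed point, or the origin of a listed thing).
The state is a dict: "clock": time; "joints": joint angles; "dq": joint speeds; "joint_efforts": joint torques, N m; "position": TCP position; "ee_rot": TCP orientation; "force": force on the tool from outside, world axes, zero at the start; "ft_torque": the same for the moment, N m; "width": opening from 0.0 (shut) to 1.0 (fully open); "gripper_force": force on a finger pad.
Only numpy, scipy, OpenCV 4.12 (cv2) and the standard library are available. Lean on these libraries where they do the work, as an engineer would, in place of code of your own. Each camera call takes 0.05 s, during which the arm holds its last target. There are 200 camera calls.

## Working session

There is one attempt and no reset: what is moved stays moved. The work goes in short steps, Python scripts to look and compute and a tool call to move; the robot and the scene stay as the last step left them, time stands still between calls to the robot, and variables do not carry over. Pictures are saved under pics/ and viewed, at most 14 in all, crops included, and the job is handed in when it is done.

Besides the shell and the picture viewer there is one more tool, called after ">>>" as name(argument=value, ...) on one line, values as JSON. carry_out: Moves the arm, as the interface text tells. Its arguments: {"type":"object","properties":{"claw":{"type":"array","items":{"type":"number"}},"delta_pos":{"type":"array","items":{"type":"array","items":{"type":"number"}}},"angular":{"type":"array","items":{"type":"array","items":{"type":"number"}}},"force":{"type":"number"}},"required":["claw","delta_pos","angular"]}

```bash
mkdir -p pics; ls
python3 - <<'E'
from cell import arm
import cv2,numpy as np
s=arm.observe(); print(s)
for n in("scene","top"):
    p=arm.get_image(n); cv2.imwrite(f"pics/{n}0.png",p["frame"][:,:,::-1]); print(n,p["mtx"].tolist(),p["dist"],np.round(p["T"],3).tolist())
    for l in "can bottle socket hook gap can_pad bottle_pad side_mat tray hook_mat".split():
        print(l,[(np.round(np.array(d["centre"])*[512,384],1).tolist(),round(d["conf"],2)) for d in arm.place_of(l,p)])
E
```

```text
pics
{'clock': 0.0, 'joints': array([-1.26656103,  0.4352243 ,  0.02497707,  1.57413018, -0.01162252,
        1.13405315, -0.07508517]), 'dq': array([-2.48821261e-04, -1.09785946e-03,  2.51242587e-05, -1.12165725e-03,
        1.86885759e-03,  7.01505975e-04,  1.60966994e-03]), 'joint_efforts': array([-2.17950044e-03, -6.67827988e+01,  9.83553194e-01, -3.14471233e+01,
       -6.08260953e-02,  4.23333503e-02,  1.58638977e-04]), 'position': array([0.24714815, 0.57345726, 0.22593144]), 'ee_rot': array([-6.34720671e-01, -3.07659303e+00,  2.60236951e-03]), 'force': array([ 0.67164993,  0.48914359, -0.37877568]), 'ft_torque': array([-0.03745055, -0.00640627,  0.00036368]), 'gripper_force': 0.0, 'width': 1.0028338749610037}
scene [[444.5671228811853, 0.0, 253.73801956678756], [0.0, 444.5671228811853, 185.1290764747001], [0.0, 0.0, 1.0]] [-0.05734075  0.          0.          0.          0.        ] [[0.689, 0.399, -0.605, 1.225], [0.724, -0.395, 0.565, -0.65], [-0.014, -0.827, -0.562, 0.641], [0.0, 0.0, 0.0, 1.0]]
can [([240.6, 201.2], 0.72)]
bottle [([345.2, 143.0], 0.76), ([366.6, 188.9], 0
[... 344 characters left out ...]
257.53148640190625], [0.0, 359.72141284129543, 193.71057047177496], [0.0, 0.0, 1.0]] [-0.05059014  0.          0.          0.          0.        ] [[-0.011, -0.989, 0.15, 0.452], [-1.0, 0.012, 0.002, -0.038], [-0.003, -0.15, -0.989, 0.916], [0.0, 0.0, 0.0, 1.0]]
can [([271.0, 199.6], 0.77)]
bottle [([173.2, 138.6], 0.74), ([106.4, 205.0], 0.65), ([234.1, 204.0], 0.57)]
socket [([180.9, 197.2], 0.7), ([293.2, 256.7], 0.39)]
hook [([296.8, 255.7], 0.89)]
gap [([210.7, 200.6], 0.61), ([267.3, 206.0], 0.47)]
can_pad [([266.4, 203.7], 0.53)]
bottle_pad [([236.7, 204.0], 0.55), ([394.6, 230.7], 0.44)]
side_mat [([149.2, 267.6], 0.63)]
tray [([392.3, 233.1], 0.92)]
hook_mat [([297.5, 257.1], 0.75)]
```

Run:
```python
import cv2
for n in("scene","top"):
    cv2.imwrite(f"pics/{n}0b.png",cv2.resize(cv2.imread(f"pics/{n}0.png"),(800,600),interpolation=cv2.INTER_CUBIC))
```

```text
(no output)
```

View pics/scene0b.png

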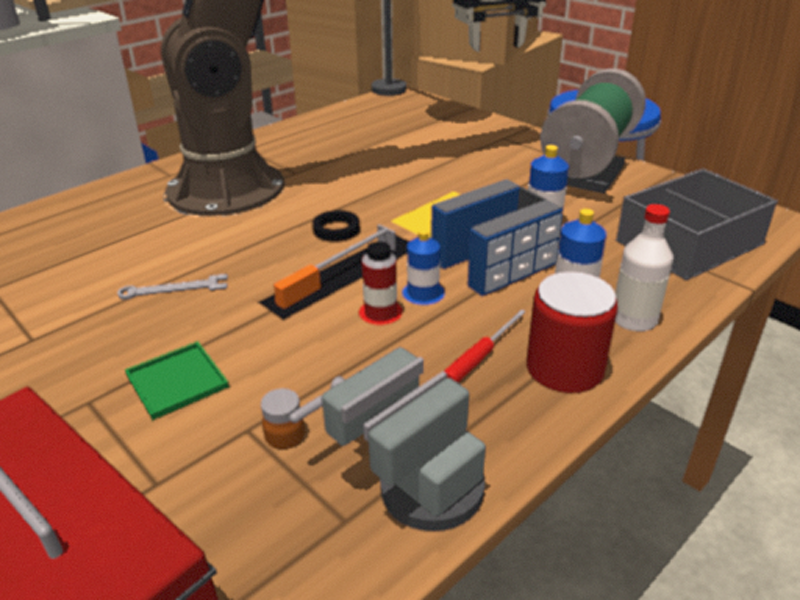

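View pics/top0b.png

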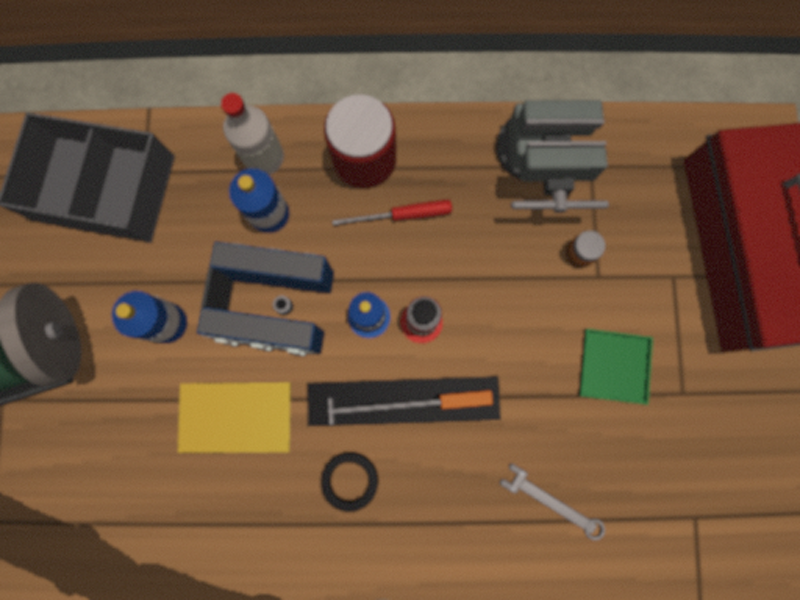

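The pictures show the red can at about (421,318) in the top view and the meant bottle, the small one on the disc, at (368,315). The gap opens to the right, with the socket at (283,305). The hook is at (410,404), the tray at (616,367) and the mat at (235,417), all in 800 px coordinates. The larger bottles at (150,315) and (260,200) are look-alikes. Next I measure positions.

```bash
cat > h.py <<'E'
from cell import arm
import cv2,numpy as np
from scipy.spatial.transform import Rotation as R
def ray(p,px):
    u=cv2.undistortPoints(np.array(px,float).reshape(-1,1,2),p["mtx"],np.array(p["dist"])).reshape(-1,2)
    return p["T"][:3,3],np.c_[u,np.ones(len(u))]@p["T"][:3,:3].T
def plane(p,px,z=0):
    o,d=ray(p,px); return o+d*((z-o[2])/d[:,2])[:,None]
def proj(p,X):
    X=np.array(X,float).reshape(-1,3); Ti=np.linalg.inv(p["T"]); 
    return cv2.projectPoints(X,cv2.Rodrigues(Ti[:3,:3])[0],Ti[:3,3],p["mtx"],np.array(p["dist"]))[0].reshape(-1,2)
def tri(p,a,q,b):
    o1,d1=ray(p,a);o2,d2=ray(q,b);A=np.c_[d1[0],-d2[0]];s=np.linalg.lstsq(A,o2-o1,rcond=None)[0]
    x,y=o1+s[0]*d1[0],o2+s[1]*d2[0]; return (x+y)/2,np.linalg.norm(x-y)
def best(l,p,f="place_of",near=None):
    r=getattr(arm,f)(l,p)
    if near is not None: r=sorted(r,key=lambda d:np.hypot(*(np.array(d["centre"])*[512,384]-near)))
    return r[0] if r else None
def px(d): return np.array(d["centre"])*[512,384]
def mpx(m): return np.argwhere(m)[:,::-1].astype(float)
E
python3 - <<'E'
from h import *
np.set_printoptions(precision=4,suppress=True)
t=arm.get_image("top");s=arm.get_image("scene")
near={"can":((271,199),(240,201)),"bottle":((234,204),(268,188)),"hook":((297,256),(192,185)),"gap":((210,200),(290,181)),"can_pad":((267,204),(242,200)),"bottle_pad":((236,204),(272,183)),"side_mat":((149,267),(279,141)),"tray":((392,233),(112,243)),"hook_mat":((297,257),(190,189))}
for l,(a,b) in near.items():
    A,B=best(l,t,near=a),best(l,s,near=b)
    if A and B: X,e=tri(t,px(A),s,px(B)); print(l,X,"gap",round(e,4),"top z0:",plane(t,px(A))[0,:2])
for l,z in(("side_mat",0),("hook_mat",0),("tray",.012),("gap",.11),("hook",.04),("socket",.032),("can_pad",0),("bottle_pad",0),("can",.12),("bottle",.115)):
    for d in arm.trace(l,t):
        P=plane(t,mpx(d["region"]),z)[:,:2].astype(np.float32); c,wh,an=cv2.minAreaRect(P)
        print(l,round(d["conf"],2),"px",px(d).round(),"c",np.array(c),"wh",np.array(wh),"bx",cv2.boxPoints((c,wh,an)).round(3).tolist(),"mean",P.mean(0))
E
```

```text
can [ 0.5699 -0.0741  0.0017] gap 0.0089 top z0: [ 0.573  -0.0707]
bottle [ 0.5695  0.0225 -0.0047] gap 0.0022 top z0: [0.5696 0.023 ]
hook [ 0.4344 -0.1307  0.0115] gap 0.0002 top z0: [ 0.4342 -0.1318]
can_pad [ 0.5606 -0.0645 -0.0058] gap 0.0063 top z0: [ 0.5619 -0.0619]
bottle_pad [0.5702 0.0171 0.0055] gap 0.0064 top z0: [0.5688 0.015 ]
side_mat [ 0.4042  0.2401 -0.0161] gap 0.0033 top z0: [0.4061 0.2366]
tray [ 0.4873 -0.3838  0.0055] gap 0.0061 top z0: [ 0.4891 -0.3831]
hook_mat [ 0.4299 -0.1322 -0.0017] gap 0.0001 top z0: [ 0.43   -0.1319]
side_mat 0.83 px [148. 266.] c [0.4081 0.2385] wh [0.1785 0.1094] bx [[0.3529999852180481, 0.14900000393390656], [0.46299999952316284, 0.14900000393390656], [0.46299999952316284, 0.328000009059906], [0.3540000021457672, 0.328000009059906]] mean [0.4077 0.2386]
hook_mat 0.74 px [253. 255.] c [ 0.4315 -0.0352] wh [0.0712 0.3113] bx [[0.3919999897480011, 0.11999999731779099], [0.4000000059604645, -0.19200000166893005], [0.47099998593330383, -0.1899999976158142], [0.46299999952316284, 0.12099999934434891]] mean [ 0.4328 -0.0294]
tray 0.65 px [39
[... 1917 characters left out ...]
35, 0.29499998688697815], [0.5659999847412109, 0.26899999380111694], [0.6069999933242798, 0.37299999594688416], [0.5429999828338623, 0.39800000190734863]] mean [0.557  0.3338]
bottle 0.74 px [167. 130.] c [0.7304 0.177 ] wh [0.1078 0.0651] bx [[0.6669999957084656, 0.17599999904632568], [0.7020000219345093, 0.12099999934434891], [0.7929999828338623, 0.17800000309944153], [0.7590000033378601, 0.2329999953508377]] mean [0.7319 0.1761]
bottle 0.66 px [235. 199.] c [0.5634 0.014 ] wh [0.0563 0.0493] bx [[0.5260000228881836, 0.012000000104308128], [0.5609999895095825, -0.023000000044703484], [0.6010000109672546, 0.01600000075995922], [0.5659999847412109, 0.050999999046325684]] mean [0.5627 0.0147]
```

```bash
cat >> h.py <<'E'
from scipy.optimize import minimize
def box(x0,x1,y0,y1,z0,z1): return np.array([[x,y,z] for x in(x0,x1) for y in(y0,y1) for z in(z0,z1)])
def ring(r,z,x=0,y=0):
    a=np.linspace(0,2*np.pi,40,endpoint=False); return np.c_[x+r*np.cos(a),y+r*np.sin(a),0*a+z]
MODEL={"can":[np.r_[ring(.026,0),ring(.026,.098)],np.r_[ring(.026,.098),ring(.018,.105),ring(.018,.12)]],
"bottle":[np.r_[ring(.026,0),ring(.026,.09)],np.r_[ring(.026,.09),ring(.008,.1)],np.r_[ring(.008,.1),ring(.008,.115)]],
"socket":[np.r_[ring(.014,0),ring(.014,.032)]],
"hook":[box(-.04,.04,-.011,.011,0,.04),box(.04,.21,-.004,.004,.03,.038),box(.208,.212,-.02,.02,0,.038)],
"gap":[box(.03,.07,0,.17,0,.11),box(-.07,-.03,0,.17,0,.11),box(-.03,.03,.164,.17,0,.11)],
"side_mat":[box(-.055,.055,-.09,.09,0,0)],"hook_mat":[box(-.035,.035,-.055,.255,0,0)],
"can_pad":[ring(.035,0)],"bottle_pad":[ring(.035,0)],
"tray":[box(-.055,.055,-.055,.055,0,.012)]}
def render(model,v,p,k=4,z=0):
    m=np.zeros((384*k,512*k),np.uint8); c,s=np.cos(v[2]),np.sin(v[2]); Rz=np.array([[c,-s,0],[s,c,0],[0,0,1]])
    for M in model:
        q=proj(p,M@Rz.T+[v[0],v[1],z]); h=cv2.convexHull(np.float32(q))
        cv2.fillConvexPoly(m,np.int32(np.round(((h+.5)*k-.5)*16)),255,cv2.LINE_AA,4)
    return cv2.resize(m,(512,384),interpolation=cv2.INTER_AREA)/255.
def fit(label,v0,views,yaw=True,z=0):
    def f(u):
        v=[v0[0]+u[0]*.01,v0[1]+u[1]*.01,v0[2]+(u[2]*.1 if yaw else 0)]; e=0
        for p,m in views:
            r=render(MODEL[label],v,p,z=z); e+=1-np.minimum(r,m).sum()/np.maximum(r,m).sum()
        return e/len(views)
    n=3 if yaw else 2
    r=minimize(f,np.zeros(n),method="Nelder-Mead",options=dict(initial_simplex=np.r_[np.zeros((1,n)),np.eye(n)*.8],xatol=.01,fatol=1e-4,maxiter=120))
    u=np.r_[r.x,0]; return np.array([v0[0]+u[0]*.01,v0[1]+u[1]*.01,v0[2]+(u[2]*.1 if yaw else 0)]),r.fun
E
python3 - <<'E'
from h import *
np.set_printoptions(precision=4,suppress=True)
t=arm.get_image("top");s=arm.get_image("scene")
for l,v0 in {"can":(.565,-.068,0),"bottle":(.567,.018,0),"hook":(.434,-.131,1.6),"gap":(.57,.07,-.12),"side_mat":(.407,.238,0),"hook_mat":(.43,-.132,0.02),"tray":(.483,-.38,.14),"socket":(.585,.154,0)}.items():
    V=[]
    for p in(t,s):
        d=best(l,p,"trace",near=proj(p,[*v0[:2],.05 if l in("can","bottle","gap") else 0])[0] if l!="hook" else None)
        if d: V.append((p,d["region"].astype(float)))
    for W in (V[:1],V[1:],V):
        if W and not(l=="socket" and W is not V): v,e=fit(l,v0,W,l not in("can","bottle","socket")); print(l,len(W),v,round(e,3))
E
```

```text
can 1 [ 0.561  -0.0674  0.    ] 0.074
can 1 [ 0.5606 -0.0666  0.    ] 0.077
can 2 [ 0.5613 -0.0675  0.    ] 0.076
bottle 1 [0.5704 0.0184 0.    ] 0.142
bottle 1 [0.5694 0.0181 0.    ] 0.091
bottle 2 [0.57   0.0178 0.    ] 0.117
hook 1 [ 0.4343 -0.132   1.6481] 0.182
hook 1 [ 0.4343 -0.132   1.6481] 0.182
gap 1 [ 0.5759  0.0861 -0.1568] 0.069
gap 1 [ 0.578   0.0874 -0.1416] 0.047
gap 2 [ 0.5765  0.0866 -0.1524] 0.061
side_mat 1 [0.375  0.2356 0.0818] 0.728
side_mat 1 [0.375  0.2356 0.0818] 0.728
hook_mat 1 [ 0.4339 -0.1344  0.0223] 0.194
hook_mat 1 [ 0.4357 -0.1363  0.0339] 0.465
hook_mat 2 [ 0.4344 -0.1356  0.0252] 0.333
tray 1 [ 0.4817 -0.38   -0.1488] 0.039
tray 1 [ 0.4826 -0.3796 -0.1435] 0.046
tray 2 [ 0.482  -0.3799 -0.1449] 0.044
socket 1 [0.5875 0.158  0.    ] 0.136
```

```bash
cat >> h.py <<'E'
def go(x,y,z,yaw=0.,n=20,frm=None):
    "constant tool-frame row (cm, rad about tool z) taking the tool to x,y,z with its y axis at angle yaw"
    if frm is None:
        s=arm.observe(); Rm=R.from_rotvec(s["ee_rot"]).as_matrix(); P=s["position"]
    else: P=np.array(frm[:3]); a=frm[3]; Rm=np.array([[-np.sin(a),np.cos(a),0],[np.cos(a),np.sin(a),0],[0,0,-1]]).T if 0 else np.c_[[-np.sin(a),np.cos(a),0],[np.cos(a),np.sin(a),0],[0,0,-1]]
    Rt=np.c_[[-np.sin(yaw),np.cos(yaw),0],[np.cos(yaw),np.sin(yaw),0],[0,0,-1]]
    w=R.from_matrix(Rm.T@Rt).as_rotvec()/n
    A=sum(Rm@R.from_rotvec(w*k).as_matrix() for k in range(n))
    d=np.linalg.solve(A,np.array([x,y,z])-P)*100
    print(n,"rows pos",d.round(3),"ang",w.round(4)); return x,y,z,yaw
E
python3 -c "
from h import *
a=go(.561,-.0675,.226,0,20); go(.561,-.0675,.064,0,8,a)"
```

```text
20 rows pos [-3.734 -0.588  0.004] ang [ 0.     -0.      0.0582]
8 rows pos [0.    0.    2.025] ang [0. 0. 0.]
```

>>> carry_out(claw=[9.1, 9.1, 9.1, 9.1, 9.1, 9.1, 9.1, 9.1, 9.1, 9.1, 9.1, 9.1, 9.1, 9.1, 9.1, 9.1, 9.1, 9.1, 9.1, 9.1], delta_pos=[[-3.734, -0.588, 0], [-3.734, -0.588, 0], [-3.734, -0.588, 0], [-3.734, -0.588, 0], [-3.734, -0.588, 0], [-3.734, -0.588, 0], [-3.734, -0.588, 0], [-3.734, -0.588, 0], [-3.734, -0.588, 0], [-3.734, -0.588, 0], [-3.734, -0.588, 0], [-3.734, -0.588, 0], [-3.734, -0.588, 0], [-3.734, -0.588, 0], [-3.734, -0.588, 0], [-3.734, -0.588, 0], [-3.734, -0.588, 0], [-3.734, -0.588, 0], [-3.734, -0.588, 0], [-3.734, -0.588, 0]], angular=[[0, 0, 0.0582], [0, 0, 0.0582], [0, 0, 0.0582], [0, 0, 0.0582], [0, 0, 0.0582], [0, 0, 0.0582], [0, 0, 0.0582], [0, 0, 0.0582], [0, 0, 0.0582], [0, 0, 0.0582], [0, 0, 0.0582], [0, 0, 0.0582], [0, 0, 0.0582], [0, 0, 0.0582], [0, 0, 0.0582], [0, 0, 0.0582], [0, 0, 0.0582], [0, 0, 0.0582], [0, 0, 0.0582], [0, 0, 0.0582]], force=25)

```text
clock: 5.5
position: [0.5611, -0.069, 0.2269]
ee_rot: [2.224, 2.219, 0.001]
force: [0.7, 0.2, 0.5]
width: 0.993
gripper_force: 0.0
```

>>> carry_out(claw=[9.1, 9.1, 9.1, 9.1, 9.1, 9.1, 9.1, 4.5, 4.5, 4.5, 4.5, 4.5, 4.5, 4.5], delta_pos=[[0.15, 0, 2.7], [0, 0, 2.7], [0, 0, 2.7], [0, 0, 2.7], [0, 0, 2.7], [0, 0, 2.8], [0, 0, 0], [0, 0, 0], [0, 0, 0], [0, 0, 0], [0, 0, 0], [0, 0, 0], [0, 0, 0], [0, 0, 0]], angular=[[0, 0, 0], [0, 0, 0], [0, 0, 0], [0, 0, 0], [0, 0, 0], [0, 0, 0], [0, 0, 0], [0, 0, 0], [0, 0, 0], [0, 0, 0], [0, 0, 0], [0, 0, 0], [0, 0, 0], [0, 0, 0]], force=25)

```text
clock: 6.9
position: [0.5615, -0.066, 0.0642]
ee_rot: [2.221, 2.221, 0.001]
force: [0.8, 0.2, 5.2]
width: 0.564
gripper_force: 25.0
```

>>> carry_out(claw=[4.5, 4.5, 4.5, 4.5, 4.5, 4.5, 4.5, 4.5, 4.5, 4.5, 4.5, 4.5, 4.5, 4.5, 4.5, 4.5, 4.5, 4.5, 4.5, 4.5], delta_pos=[[0, 0, -2.0], [0, 0, -3.0], [0, 0, -3.0], [0, 0, -3.0], [0, 0, -3.0], [2.91, -1.28, 0], [2.91, -1.28, 0], [2.91, -1.28, 0], [2.91, -1.28, 0], [2.91, -1.28, 0], [2.91, -1.28, 0], [2.91, -1.28, 0], [2.91, -1.28, 0], [2.91, -1.28, 0], [2.91, -1.28, 0], [2.91, -1.28, 0], [2.91, -1.28, 0], [0, 0, 3], [0, 0, 3], [0, 0, 3]], angular=[[0, 0, 0], [0, 0, 0], [0, 0, 0], [0, 0, 0], [0, 0, 0], [0, 0, 0], [0, 0, 0], [0, 0, 0], [0, 0, 0], [0, 0, 0], [0, 0, 0], [0, 0, 0], [0, 0, 0], [0, 0, 0], [0, 0, 0], [0, 0, 0], [0, 0, 0], [0, 0, 0], [0, 0, 0], [0, 0, 0]])

```text
clock: 8.9
position: [0.4069, 0.2832, 0.1125]
ee_rot: [2.221, 2.222, -0.001]
force: [-0.2, 1.1, -2.1]
width: 0.563
gripper_force: 25.0
```

>>> carry_out(claw=[4.5, 4.5, 4.5, 4.5, 4.5, 4.5, 9.1, 9.1, 9.1, 9.1, 9.1, 9.1, 9.1, 9.1, 9.1, 9.1], delta_pos=[[0, 0, 2.0], [0, 0, 1.5], [0, 0, 1.0], [0, 0, 0.45], [0, 0, 0], [0, 0, 0], [0, 0, 0], [0, 0, 0], [0, 0, 0], [0, 0, 0], [0, 0, 0], [0, 0, -3], [0, 0, -3], [0, 0, -3], [0, 0, -3], [0, 0, -3]], angular=[[0, 0, 0], [0, 0, 0], [0, 0, 0], [0, 0, 0], [0, 0, 0], [0, 0, 0], [0, 0, 0], [0, 0, 0], [0, 0, 0], [0, 0, 0], [0, 0, 0], [0, 0, 0], [0, 0, 0], [0, 0, 0], [0, 0, 0], [0, 0, 0]])

```text
clock: 10.5
position: [0.4073, 0.283, 0.2155]
ee_rot: [2.222, 2.221, 0.0]
force: [-0.2, 0.2, -0.7]
width: 0.99
gripper_force: 0.0
```

Run:
```python
from h import *
np.set_printoptions(precision=4,suppress=True)
s=arm.observe();print(s["position"],s["width"],s["force"])
t=arm.get_image("top");sc=arm.get_image("scene")
cv2.imwrite("pics/t1.png",cv2.resize(t["frame"][:,:,::-1],(800,600)))
for l,v0 in {"can_pad":(.561,-.0675,0),"bottle":(.57,.018,0)}.items():
  for p in(t,sc):
    d=best(l,p,"trace",near=proj(p,[*v0[:2],.05 if l=="bottle" else 0])[0])
    if d: v,e=fit(l,v0,[(p,d["region"].astype(float))],False);print(l,v,e,px(d))
go(.57,.018,.199,0,14)
```

```text
[0.4073 0.283  0.2155] 0.989979727940622 [-0.2159  0.1762 -0.6641]
can_pad [ 0.5594 -0.0661  0.    ] 0.050963213242708805 [268.0832 204.096 ]
can_pad [ 0.5602 -0.0672  0.    ] 0.10432533847167991 [241.3056 199.296 ]
bottle [0.5706 0.0183 0.    ] 0.054670997887729667 [235.9808 196.6848]
bottle [0.5705 0.017  0.    ] 0.05492382842995125 [269.9776 172.1088]
14 rows pos [-1.891  1.165  0.103] ang [-0.0001  0.0001 -0.    ]
```

View pics/t1.png

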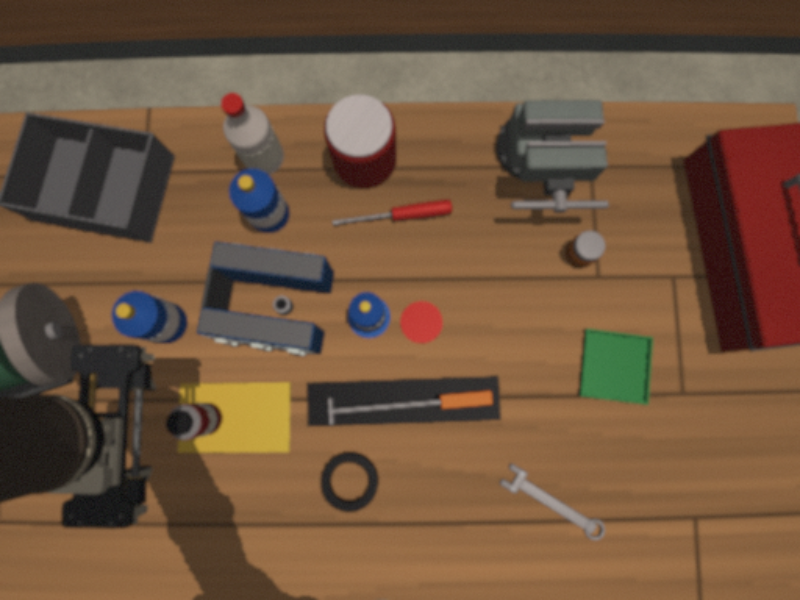

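The can now stands upright on the mat at (195,420), and the red disc is bare at (421,322). The bottle is next.

>>> carry_out(claw=[9.1, 9.1, 9.1, 9.1, 9.1, 9.1, 9.1, 9.1, 9.1, 9.1, 9.1, 9.1, 9.1, 9.1, 9.1, 9.1], delta_pos=[[-2.65, 1.63, 0], [-2.65, 1.63, 0], [-2.65, 1.63, 0], [-2.65, 1.63, 0], [-2.65, 1.63, 0], [-2.65, 1.63, 0], [-2.65, 1.63, 0], [-2.65, 1.63, 0], [-2.65, 1.63, 0], [-2.68, 1.65, 0], [0, 0, 2.6], [0, 0, 2.6], [0, 0, 2.6], [0, 0, 2.6], [0, 0, 2.6], [0, 0, 0]], angular=[[0, 0, 0], [0, 0, 0], [0, 0, 0], [0, 0, 0], [0, 0, 0], [0, 0, 0], [0, 0, 0], [0, 0, 0], [0, 0, 0], [0, 0, 0], [0, 0, 0], [0, 0, 0], [0, 0, 0], [0, 0, 0], [0, 0, 0], [0, 0, 0]])

```text
clock: 12.4
position: [0.5674, 0.0176, 0.0801]
ee_rot: [-2.218, -2.218, 0.01]
force: [-0.1, 0.1, 0.7]
width: 0.99
gripper_force: 0.0
```

>>> carry_out(claw=[9.1, 9.1, 9.1, 4.5, 4.5, 4.5, 4.5, 4.5, 4.5, 4.5], delta_pos=[[0, 0.2, 1.3], [0, 0, 1.2], [0, 0, 0], [0, 0, 0], [0, 0, 0], [0, 0, 0], [0, 0, 0], [0, 0, 0], [0, 0, 0], [0, 0, 0]], angular=[[0, 0, 0], [0, 0, 0], [0, 0, 0], [0, 0, 0], [0, 0, 0], [0, 0, 0], [0, 0, 0], [0, 0, 0], [0, 0, 0], [0, 0, 0]])

```text
clock: 13.4
position: [0.5726, 0.0179, 0.0593]
ee_rot: [-2.221, -2.221, -0.0]
force: [-0.8, -0.2, 2.8]
width: 0.562
gripper_force: 24.9
```

>>> carry_out(claw=[4.5, 4.5, 4.5, 4.5, 4.5, 4.5, 4.5, 4.5, 4.5, 4.5, 4.5, 4.5, 4.5, 4.5, 4.5, 4.5, 4.5, 4.5, 4.5], delta_pos=[[0, 0, -2.0], [0, 0, -3.0], [0, 0, -3.0], [0, 0, -3.0], [0, 0, -3.0], [1.76, -1.65, 0], [1.76, -1.65, 0], [1.76, -1.65, 0], [1.76, -1.65, 0], [1.76, -1.65, 0], [1.76, -1.65, 0], [1.76, -1.65, 0], [1.76, -1.65, 0], [1.76, -1.65, 0], [1.76, -1.65, 0], [0, 0, 3], [0, 0, 3], [0, 0, 3], [0, 0, 0]], angular=[[0, 0, 0], [0, 0, 0], [0, 0, 0], [0, 0, 0], [0, 0, 0], [0, 0, 0], [0, 0, 0], [0, 0, 0], [0, 0, 0], [0, 0, 0], [0, 0, 0], [0, 0, 0], [0, 0, 0], [0, 0, 0], [0, 0, 0], [0, 0, 0], [0, 0, 0], [0, 0, 0], [0, 0, 0]])

```text
clock: 15.3
position: [0.4053, 0.1925, 0.1065]
ee_rot: [-2.221, -2.221, 0.01]
force: [-0.5, -0.3, -2.0]
width: 0.56
gripper_force: 24.9
```

>>> carry_out(claw=[4.5, 4.5, 4.5, 4.5, 4.5, 4.5, 9.1, 9.1, 9.1, 9.1, 9.1, 9.1, 9.1, 9.1, 9.1, 9.1], delta_pos=[[0, 0, 2.0], [0, 0, 1.5], [0, 0, 1.0], [0, 0, 0.45], [0, 0, 0], [0, 0, 0], [0, 0, 0], [0, 0, 0], [0, 0, 0], [0, 0, 0], [0, 0, 0], [0, 0, -3], [0, 0, -3], [0, 0, -3], [0, 0, -3], [0, 0, -3]], angular=[[0, 0, 0], [0, 0, 0], [0, 0, 0], [0, 0, 0], [0, 0, 0], [0, 0, 0], [0, 0, 0], [0, 0, 0], [0, 0, 0], [0, 0, 0], [0, 0, 0], [0, 0, 0], [0, 0, 0], [0, 0, 0], [0, 0, 0], [0, 0, 0]])

```text
clock: 16.9
position: [0.4075, 0.1936, 0.211]
ee_rot: [2.222, 2.221, -0.0]
force: [0.2, 0.7, -1.5]
width: 0.993
gripper_force: 0.0
```

Run:
```python
from h import *
np.set_printoptions(precision=4,suppress=True)
s=arm.observe();print(s["position"],s["width"],s["force"])
t=arm.get_image("top");sc=arm.get_image("scene")
cv2.imwrite("pics/s2.png",cv2.resize(sc["frame"][:,:,::-1],(800,600)))
for l,v0 in {"can_pad":(.561,-.0675,0),"bottle_pad":(.57,.018,0),"can":(.408,.283,0),"bottle":(.406,.193,0),"gap":(.5765,.0866,-.15),"hook":(.434,-.132,1.61)}.items():
  for p in(t,sc):
    d=best(l,p,"trace",near=proj(p,[*v0[:2],.05 if l in("can","bottle","gap") else 0])[0]) if l!="hook" else best(l,p,"trace")
    if d: v,e=fit(l,v0,[(p,d["region"].astype(float))],l in("gap","hook"));print(l,v,e,px(d))
# orange handle by colour, top face z=.04, top view
hsv=cv2.cvtColor(t["frame"],cv2.COLOR_RGB2HSV); u,vv=proj(t,[.434,-.132,.04])[0]
m=(cv2.inRange(hsv,(5,190,120),(18,255,255))>0); M=np.zeros_like(m); M[int(vv)-20:int(vv)+20,int(u)-40:int(u)+40]=1
P=plane(t,mpx(m&M),.04)[:,:2].astype(np.float32); print(len(P),cv2.minAreaRect(P),P.mean(0))
```

```text
[0.4075 0.1936 0.211 ] 0.993309686625916 [ 0.156   0.7415 -1.499 ]
can_pad [ 0.56   -0.0669  0.    ] 0.06456801470588225 [267.008  204.7104]
can_pad [ 0.5604 -0.067   0.    ] 0.05225865374000149 [242.2784 197.6064]
bottle_pad [0.5703 0.0193 0.    ] 0.07427349803145689 [235.7248 203.904 ]
bottle_pad [0.5695 0.019  0.    ] 0.05668389750430769 [270.592 182.592]
can [0.4323 0.2511 0.    ] 0.9450323122400694 [125.184  256.0896]
can [0.3688 0.3242 0.    ] 0.3237680350879275 [289.0752 115.584 ]
bottle [0.4049 0.195  0.    ] 0.05441968581676371 [163.1744 269.184 ]
bottle [0.3996 0.1957 0.    ] 0.20590936555891237 [272.6912 126.912 ]
gap [ 0.5773  0.0862 -0.1479] 0.05730381701845999 [164.8128 181.5168]
gap [ 0.5769  0.0881 -0.1397] 0.04521334636505758 [317.7984 153.7152]
hook [ 0.4334 -0.1324  1.6411] 0.1785275113466137 [285.7984 259.008 ]
hook [ 0.434  -0.1319  1.6471] 0.20516448382614427 [195.1744 174.9888]Traceback (most recent call last):
  File "<stdin>", line 13, in <module>
  File "h.py", line 8, in plane
    o,d=ray(p,px); return o+d*((z-o[2])/d[:,2])[:,None]
        ~~~^^^^^^
  File "h.py", line 5, in ray
    u=cv2.undistortPoints(np.array(px,float).reshape(-1,1,2),p["mtx"],np.array(p["dist"])).reshape(-1,2)
      ~~~~~~~~~~~~~~~~~~~^^^^^^^^^^^^^^^^^^^^^^^^^^^^^^^^^^^^^^^^^^^^^^^^^^^^^^^^^^^^^^^^^
cv2.error: OpenCV(4.12.0) /io/opencv/modules/calib3d/src/undistort.dispatch.cpp:347: error: (-215:Assertion failed) CV_IS_MAT(_src) && CV_IS_MAT(_dst) && (_src->rows == 1 || _src->cols == 1) && (_dst->rows == 1 || _dst->cols == 1) && _src->cols + _src->rows - 1 == _dst->rows + _dst->cols - 1 && (CV_MAT_TYPE(_src->type) == CV_32FC2 || CV_MAT_TYPE(_src->type) == CV_64FC2) && (CV_MAT_TYPE(_dst->type) == CV_32FC2 || CV_MAT_TYPE(_dst->type) == CV_64FC2) in function 'cvUndistortPointsInternal'
```

View pics/s2.png

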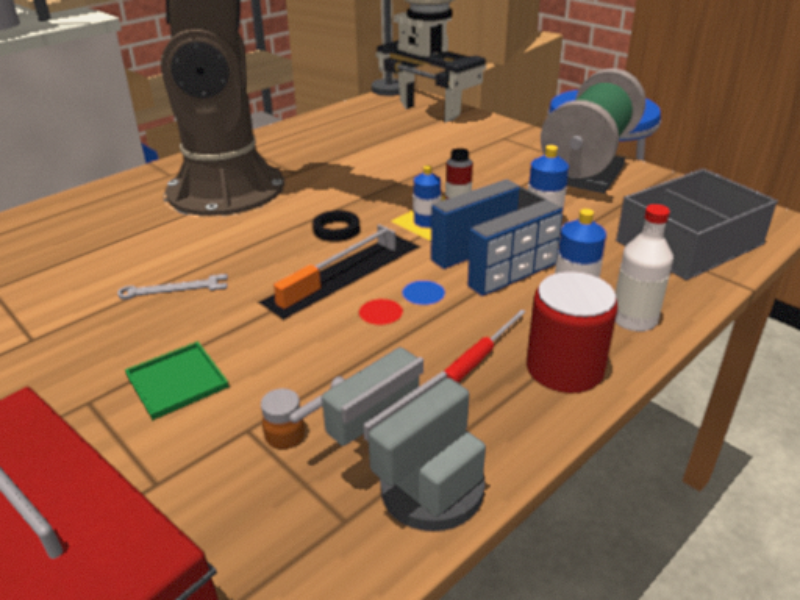

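Both stand upright on the mat: the bottle at (427,195) and the can at (459,175). Both discs are bare. Next is the hook.

```bash
python3 -c "
from h import *
a=go(.434,-.132,.11,.073,12)"
```

```text
12 rows pos [-2.721  0.13   0.829] ang [-0.      0.     -0.0061]
```

>>> carry_out(claw=[9.1, 9.1, 9.1, 9.1, 9.1, 9.1, 9.1, 9.1, 9.1, 9.1, 9.1, 9.1, 6, 6, 6], delta_pos=[[-2.721, 0.13, 0.829], [-2.721, 0.13, 0.829], [-2.721, 0.13, 0.829], [-2.721, 0.13, 0.829], [-2.721, 0.13, 0.829], [-2.721, 0.13, 0.829], [-2.721, 0.13, 0.829], [-2.721, 0.13, 0.829], [-2.721, 0.13, 0.829], [-2.721, 0.13, 0.829], [-2.721, 0.13, 0.829], [-2.721, 0.13, 0.829], [0, 0, 2], [0, 0, 2], [0, 0, 0]], angular=[[0, 0, -0.0061], [0, 0, -0.0061], [0, 0, -0.0061], [0, 0, -0.0061], [0, 0, -0.0061], [0, 0, -0.0061], [0, 0, -0.0061], [0, 0, -0.0061], [0, 0, -0.0061], [0, 0, -0.0061], [0, 0, -0.0061], [0, 0, -0.0061], [0, 0, 0], [0, 0, 0], [0, 0, 0]])

```text
clock: 19.1
position: [0.4327, -0.1318, 0.0685]
ee_rot: [-2.138, -2.298, 0.004]
force: [-0.2, 0.6, 0.2]
width: 0.778
gripper_force: 0.0
```

```bash
python3 -c "
from h import *
print(arm.observe()['position'])
a=go(.434,-.132,.0075,.073,3)"
```

```text
[ 0.43270915 -0.13182633  0.06851506]
3 rows pos [-0.01   0.048  2.034] ang [-0.0012 -0.0002 -0.0002]
```

>>> carry_out(claw=[6, 6, 6, 6, 1.5, 1.5, 1.5, 1.5, 1.5, 1.5, 1.5, 1.5], delta_pos=[[0, 0.1, 2.3], [0, 0, 2.3], [0, 0, 1.6], [0, 0, 0], [0, 0, 0], [0, 0, 0], [0, 0, 0], [0, 0, 0], [0, 0, 0], [0, 0, 0], [0, 0, 0], [0, 0, 0]], angular=[[0, 0, 0], [0, 0, 0], [0, 0, 0], [0, 0, 0], [0, 0, 0], [0, 0, 0], [0, 0, 0], [0, 0, 0], [0, 0, 0], [0, 0, 0], [0, 0, 0], [0, 0, 0]], force=50)

```text
clock: 20.3
position: [0.4354, -0.1317, 0.0085]
ee_rot: [2.139, 2.301, 0.001]
force: [-0.4, 1.2, 6.8]
width: 0.239
gripper_force: 50.0
```

```bash
python3 -c "
from h import *
a=go(.5626,-.0099,.1485,-.147,10,frm=(.4354,-.1317,.1485,.073))"
```

```text
10 rows pos [ 1.253  1.242 -0.   ] ang [0.    0.    0.022]
```

>>> carry_out(claw=[1.5, 1.5, 1.5, 1.5, 1.5, 1.5], delta_pos=[[0, 0, -2], [0, 0, -3], [0, 0, -3], [0, 0, -3], [0, 0, -3], [0, 0, 0]], angular=[[0, 0, 0], [0, 0, 0], [0, 0, 0], [0, 0, 0], [0, 0, 0], [0, 0, 0]])

```text
clock: 20.9
position: [0.437, -0.1323, 0.1512]
ee_rot: [2.136, 2.298, 0.006]
force: [0.9, 0.4, -0.8]
width: 0.235
gripper_force: 50.0
```

>>> carry_out(claw=[1.5, 1.5, 1.5, 1.5, 1.5, 1.5, 1.5, 1.5, 1.5, 1.5, 1.5, 1.5], delta_pos=[[1.25, 1.24, 0], [1.25, 1.24, 0], [1.25, 1.24, 0], [1.25, 1.24, 0], [1.25, 1.24, 0], [1.25, 1.24, 0], [1.25, 1.24, 0], [1.25, 1.24, 0], [1.25, 1.24, 0], [1.25, 1.24, 0], [0, 0, 0], [0, 0, 0]], angular=[[0, 0, 0.022], [0, 0, 0.022], [0, 0, 0.022], [0, 0, 0.022], [0, 0, 0.022], [0, 0, 0.022], [0, 0, 0.022], [0, 0, 0.022], [0, 0, 0.022], [0, 0, 0.022], [0, 0, 0], [0, 0, 0]])

```text
clock: 22.1
position: [0.5613, -0.0104, 0.1471]
ee_rot: [-2.377, -2.053, 0.003]
force: [-0.3, -0.5, -1.8]
width: 0.237
gripper_force: 50.0
```

Run:
```python
from h import *
np.set_printoptions(precision=4,suppress=True)
s=arm.observe();P=s["position"];Rm=R.from_rotvec(s["ee_rot"]).as_matrix();print(P,Rm)
t=arm.get_image("top");sc=arm.get_image("scene")
hz=P[2]-.0085; yaw=np.arctan2(Rm[1,0],Rm[0,0])
for n,p in(("t3",t),("s3",sc)):
    im=p["frame"][:,:,::-1].copy()
    # predicted hook outline and blade, gap mouth/floor
    c,si=np.cos(yaw),np.sin(yaw);Rz=np.array([[c,-si,0],[si,c,0],[0,0,1]])
    B=np.array([[.21,-.02,.038],[.21,.02,.038],[.21,.02,0],[.21,-.02,0]])@Rz.T+[P[0],P[1],hz]
    q=proj(p,B); print(n,q.round(1).tolist())
    c0=proj(p,[[*P[:2],.09],[.59,.15,.09]]).mean(0)
    k=5; x0,y0=int(c0[0])-80,int(c0[1])-60; cr=cv2.resize(im[y0:y0+120,x0:x0+160],None,fx=k,fy=k,interpolation=cv2.INTER_CUBIC)
    for a in q: cv2.circle(cr,tuple(int(v) for v in (a-[x0,y0]+.5)*k),3,(0,255,0),1)
    cv2.imwrite(f"pics/{n}.png",cr); print(x0,y0)
```

```text
[ 0.5613 -0.0104  0.1471] [[ 0.1456  0.9893 -0.002 ]
 [ 0.9893 -0.1457 -0.0006]
 [-0.0009 -0.0019 -1.    ]]
t3 [[147.7, 172.8], [144.2, 191.3], [149.7, 194.0], [152.9, 176.3]]
131 134
s3 [[332.0, 107.5], [321.2, 102.3], [320.2, 115.9], [330.8, 121.3]]
205 90
```

View pics/t3.png

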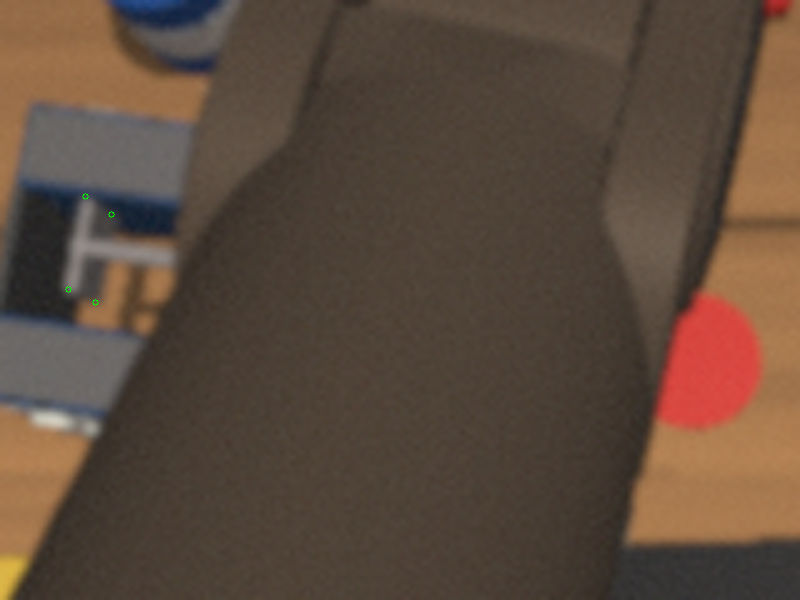

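View pics/s3.png

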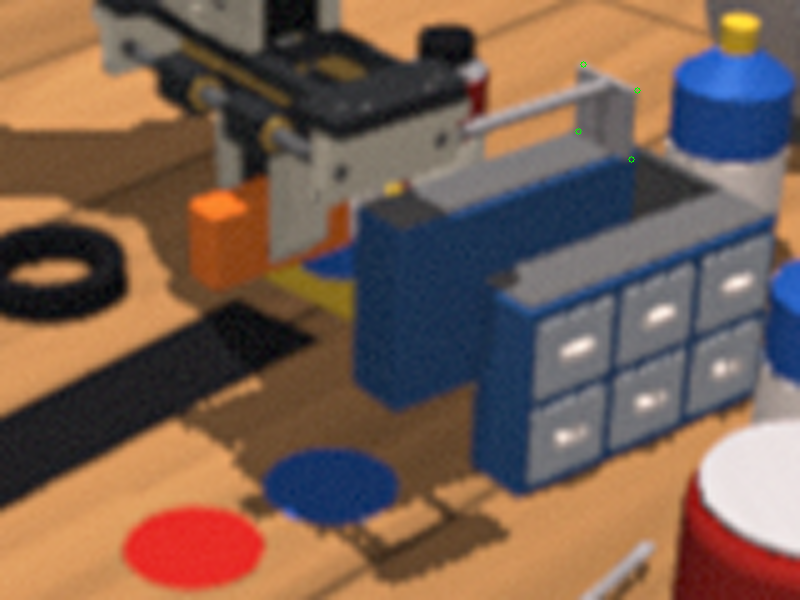

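The blade sits where predicted, behind the socket and centred between the walls: crop (85,200) to (70,292) in the top view. I'm lowering it now.

>>> carry_out(claw=[1.5, 1.5, 1.5, 1.5, 1.5, 1.5, 1.5, 1.5], delta_pos=[[0, 0.1, 2.0], [0, 0, 2.0], [0, 0, 2.0], [0, 0, 2.0], [0, 0, 2.0], [0, 0, 2.0], [0, 0, 1.5], [0, 0, 0]], angular=[[0, 0, 0], [0, 0, 0], [0, 0, 0], [0, 0, 0], [0, 0, 0], [0, 0, 0], [0, 0, 0], [0, 0, 0]])

```text
clock: 23.0
position: [0.5617, -0.0109, 0.0118]
ee_rot: [-2.378, -2.05, 0.004]
force: [-0.4, 0.2, -0.8]
width: 0.237
gripper_force: 50.0
```

>>> carry_out(claw=[1.5, 1.5, 1.5, 1.5, 1.5, 1.5, 1.5, 1.5, 1.5, 1.5, 1.5, 1.5, 1.5, 1.5, 1.5, 1.5, 1.5, 1.5, 1.5, 1.5], delta_pos=[[0, 0, 0.15], [-0.5, 0, 0], [-0.9, 0, 0], [-0.9, 0, 0], [-0.9, 0, 0], [-0.9, 0, 0], [-0.9, 0, 0], [-0.9, 0, 0], [-0.9, 0, 0], [-0.9, 0, 0], [-0.9, 0, 0], [-0.9, 0, 0], [-0.9, 0, 0], [-0.9, 0, 0], [-0.9, 0, 0], [-0.9, 0, 0], [-0.9, 0, 0], [-0.9, 0, 0], [-0.9, 0, 0], [-0.9, 0, 0]], angular=[[0, 0, 0], [0, 0, 0], [0, 0, 0], [0, 0, 0], [0, 0, 0], [0, 0, 0], [0, 0, 0], [0, 0, 0], [0, 0, 0], [0, 0, 0], [0, 0, 0], [0, 0, 0], [0, 0, 0], [0, 0, 0], [0, 0, 0], [0, 0, 0], [0, 0, 0], [0, 0, 0], [0, 0, 0], [0, 0, 0]])

```text
clock: 25.0
position: [0.5385, -0.1763, 0.0117]
ee_rot: [-2.378, -2.052, -0.0]
force: [-0.6, 0.9, -0.8]
width: 0.239
gripper_force: 50.0
```

Run:
```python
from h import *
t=arm.get_image("top");sc=arm.get_image("scene")
P=arm.observe();print(P["position"],P["force"])
k=5;a=proj(sc,[.577,.05,.02])[0].astype(int)-[80,60];cv2.imwrite("pics/s4.png",cv2.resize(sc["frame"][a[1]:a[1]+120,a[0]:a[0]+160,::-1],None,fx=k,fy=k,interpolation=cv2.INTER_CUBIC));print(a)
for p in(t,sc): print([(px(d).round(1),d["conf"],plane(p,px(d),.016)[0].round(3)) for d in arm.look_for("socket",p)])
```

```text
[ 0.53823546 -0.17779368  0.01184454] [-0.63665819 -0.48221232 -1.22574946]
[200 116]
[]
[(array([113. , 241.6]), 0.36, array([ 0.495, -0.383,  0.016]))]
```

View pics/s4.png

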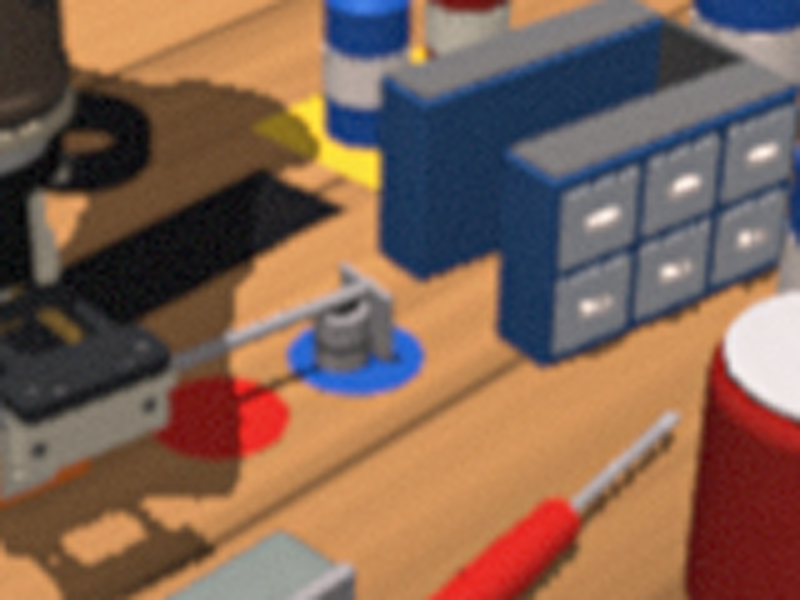

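The socket stands upright on the blue disc, clear of the mouth, at crop (340,335). I'm backing the blade off, lifting, and returning the hook.

>>> carry_out(claw=[1.5, 1.5, 1.5, 1.5, 1.5, 1.5, 1.5, 1.5], delta_pos=[[0.4, 0, -0.05], [0.8, 0, -0.1], [0, 0, -1], [0, 0, -2], [0, 0, -3], [0, 0, -3], [0, 0, -2], [0, 0, 0]], angular=[[0, 0, 0], [0, 0, 0], [0, 0, 0], [0, 0, 0], [0, 0, 0], [0, 0, 0], [0, 0, 0], [0, 0, 0]])

```text
clock: 26.0
position: [0.5423, -0.164, 0.1267]
ee_rot: [2.375, 2.05, 0.006]
force: [0.1, -1.2, -1.5]
width: 0.237
gripper_force: 50.0
```

```bash
python3 -c "
from h import *
P=arm.observe()['position'];print(P)
a=go(.4354,-.1317,P[2],.073,8)"
```

```text
[ 0.54231444 -0.16400992  0.12668231]
8 rows pos [ 0.337 -1.358 -0.004] ang [ 0.0007  0.0001 -0.0274]
```

>>> carry_out(claw=[1.5, 1.5, 1.5, 1.5, 1.5, 1.5, 1.5, 1.5, 1.5, 1.5, 1.5, 1.5, 1.5], delta_pos=[[0.337, -1.358, 0], [0.337, -1.358, 0], [0.337, -1.358, 0], [0.337, -1.358, 0], [0.337, -1.358, 0], [0.337, -1.358, 0], [0.337, -1.358, 0], [0.337, -1.358, 0], [0, 0, 2.5], [0, 0, 2.5], [0, 0, 2.5], [0, 0, 0], [0, 0, 0]], angular=[[0, 0, -0.0274], [0, 0, -0.0274], [0, 0, -0.0274], [0, 0, -0.0274], [0, 0, -0.0274], [0, 0, -0.0274], [0, 0, -0.0274], [0, 0, -0.0274], [0, 0, 0], [0, 0, 0], [0, 0, 0], [0, 0, 0], [0, 0, 0]])

```text
clock: 27.3
position: [0.433, -0.1313, 0.0483]
ee_rot: [-2.139, -2.299, 0.002]
force: [-0.6, 0.1, -0.9]
width: 0.237
gripper_force: 50.0
```

Run:
```python
from h import *
np.set_printoptions(precision=4,suppress=True)
s=arm.observe();P=s["position"];print(P)
go(.4354,-.1317,.0088,.073,4)
sc=arm.get_image("scene");t=arm.get_image("top")
for p in(sc,t):
    for d in arm.trace("hook",p)[:1]:
        v,e=fit("hook",(P[0],P[1],1.645),[(p,d["region"].astype(float))],True,z=P[2]-.0085);print(v,e)
    print([(px(d).round(1),d["conf"],plane(p,px(d),.016)[0].round(3)) for d in arm.look_for("socket",p)])
```

```text
[ 0.433  -0.1313  0.0483]
4 rows pos [-0.014  0.061  0.987] ang [-0.0004 -0.0001 -0.0002]
[ 0.4334 -0.1326  1.6525] 0.5376101944981424
[(array([265.9, 184.4]), 0.69, array([0.57 , 0.002, 0.016]))]
[ 0.4324 -0.1306  1.64  ] 0.5368054826424352
[(array([239.2, 205.6]), 0.41, array([0.559, 0.01 , 0.016]))]
```

>>> carry_out(claw=[1.5, 1.5, 1.5, 1.5, 1.5], delta_pos=[[0, 0.1, 1.5], [0, 0, 1.2], [0, 0, 0.8], [0, 0, 0], [0, 0, 0]], angular=[[0, 0, 0], [0, 0, 0], [0, 0, 0], [0, 0, 0], [0, 0, 0]])

```text
clock: 28.1
position: [0.4343, -0.1314, 0.0132]
ee_rot: [-2.14, -2.3, 0.001]
force: [-0.0, -0.7, -0.9]
width: 0.236
gripper_force: 50.0
```

Run:
```python
from h import *
for i in range(6): s=arm.observe();print(s["position"].round(4),s["force"].round(1)); sc=arm.get_image("scene")
```

```text
[ 0.4343 -0.1314  0.0132] [-0.  -0.7 -0.9]
[ 0.4345 -0.1315  0.0134] [-0.1 -0.1 -1.6]
[ 0.4347 -0.1314  0.0135] [ 0.7 -0.3 -2.6]
[ 0.4348 -0.1314  0.0136] [-1.1 -0.6 -2.3]
[ 0.4348 -0.1314  0.0136] [ 0.2 -0.4 -0.9]
[ 0.4348 -0.1313  0.0136] [ 0.   0.4 -0.9]
```

>>> carry_out(claw=[1.5, 1.5, 1.5, 1.5, 1.5, 6, 6, 6, 6, 6, 6, 6, 6, 6, 6, 6], delta_pos=[[-0.04, 0.06, 0.25], [0, 0, 0.23], [0, 0, 0], [0, 0, 0], [0, 0, 0], [0, 0, 0], [0, 0, 0], [0, 0, 0], [0, 0, 0], [0, 0, -2], [0, 0, -3], [-1.5, 0, -3], [-3, 0, -3], [-3, 0, 0], [-3, 0, 0], [-3, 0, 0]], angular=[[0, 0, 0], [0, 0, 0], [0, 0, 0], [0, 0, 0], [0, 0, 0], [0, 0, 0], [0, 0, 0], [0, 0, 0], [0, 0, 0], [0, 0, 0], [0, 0, 0], [0, 0, 0], [0, 0, 0], [0, 0, 0], [0, 0, 0], [0, 0, 0]])

```text
clock: 30.0
position: [0.445, -0.2673, 0.1187]
ee_rot: [2.139, 2.301, 0.001]
force: [0.4, -0.1, -1.0]
width: 0.655
gripper_force: 0.0
```

Run:
```python
from h import *
np.set_printoptions(precision=4,suppress=True)
s=arm.observe();P=s["position"];print(P)
sc=arm.get_image("scene");t=arm.get_image("top")
for p in(t,sc):
    for l,v0 in {"hook":(.434,-.132,1.645),"socket":(.566,.006,0)}.items():
        d=best(l,p,"trace",near=proj(p,[*v0[:2],.016])[0])
        if d: v,e=fit(l,v0,[(p,d["region"].astype(float))],l=="hook");print(l,v,e,px(d))
cv2.imwrite("pics/t5.png",cv2.resize(t["frame"][:,:,::-1],(800,600)))
```

```text
[ 0.445  -0.2673  0.1187]
hook [ 0.434  -0.1319  1.6402] 0.14156022902444398 [279.296  258.5088]
socket [0.567  0.0132 0.    ] 0.1172250336301327 [237.9776 202.5984]
hook [ 0.4367 -0.1335  1.6537] 0.1437505516258779 [197.2224 172.992 ]
socket [0.5671 0.0106 0.    ] 0.12497956848643355 [271.3088 183.5904]
```

View pics/t5.png

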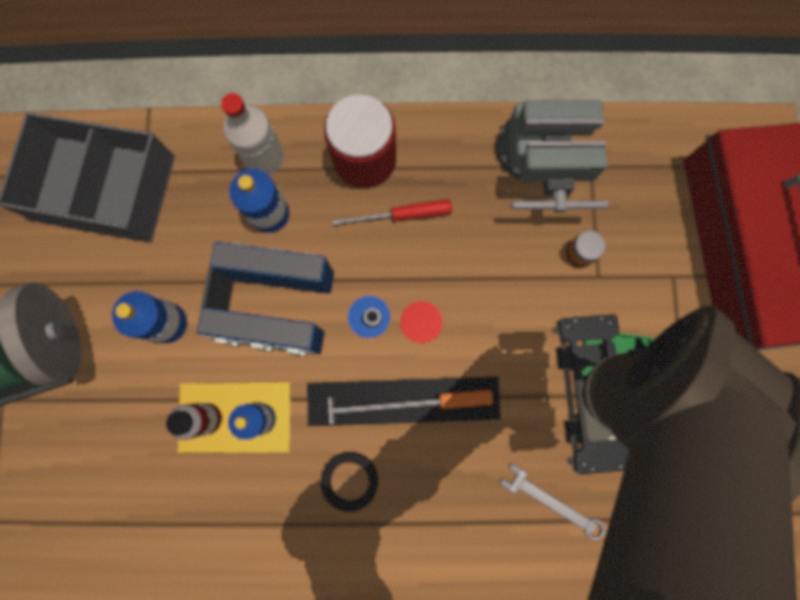

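Top view: the hook is back on its strip, with its handle at (466,400). The socket stands on the blue disc at (372,316), and the can and bottle are upright on the mat. Next is the socket.

```bash
python3 -c "
from h import *
a=go(.567,.012,.105,-.145,12)"
```

```text
12 rows pos [2.341 0.959 0.11 ] ang [-0.0001 -0.0001  0.0182]
```

>>> carry_out(claw=[6, 6, 6, 6, 6, 6, 6, 6, 6, 6, 6, 6, 6, 6, 6, 6, 6, 6], delta_pos=[[2.341, 0.959, 0.11], [2.341, 0.959, 0.11], [2.341, 0.959, 0.11], [2.341, 0.959, 0.11], [2.341, 0.959, 0.11], [2.341, 0.959, 0.11], [2.341, 0.959, 0.11], [2.341, 0.959, 0.11], [2.341, 0.959, 0.11], [2.341, 0.959, 0.11], [2.341, 0.959, 0.11], [2.341, 0.959, 0.11], [0, 0, 2], [0, 0, 2], [0, 0, 1.5], [0, 0, 0], [0, 0, 0], [0, 0, 0]], angular=[[0, 0, 0.0182], [0, 0, 0.0182], [0, 0, 0.0182], [0, 0, 0.0182], [0, 0, 0.0182], [0, 0, 0.0182], [0, 0, 0.0182], [0, 0, 0.0182], [0, 0, 0.0182], [0, 0, 0.0182], [0, 0, 0.0182], [0, 0, 0.0182], [0, 0, 0], [0, 0, 0], [0, 0, 0], [0, 0, 0], [0, 0, 0], [0, 0, 0]])

```text
clock: 32.1
position: [0.568, 0.0107, 0.0511]
ee_rot: [2.377, 2.053, 0.002]
force: [-0.9, 0.1, -0.2]
width: 0.652
gripper_force: 0.0
```

>>> carry_out(claw=[6, 6, 6, 6, 6, 2, 2, 2, 2, 2, 2, 2], delta_pos=[[0.1, 0, 1.5], [0, 0, 1.5], [0, 0, 1.4], [0, 0, 0], [0, 0, 0], [0, 0, 0], [0, 0, 0], [0, 0, 0], [0, 0, 0], [0, 0, 0], [0, 0, 0], [0, 0, 0]], angular=[[0, 0, 0], [0, 0, 0], [0, 0, 0], [0, 0, 0], [0, 0, 0], [0, 0, 0], [0, 0, 0], [0, 0, 0], [0, 0, 0], [0, 0, 0], [0, 0, 0], [0, 0, 0]], force=25)

```text
clock: 33.3
position: [0.5677, 0.0118, 0.0065]
ee_rot: [-2.378, -2.053, -0.001]
force: [-1.2, 0.7, 3.9]
width: 0.303
gripper_force: 25.0
```

```bash
python3 -c "
from h import *
P=arm.observe()['position'];print(P)
a=go(.482,-.380,P[2]+.08,-.145,14,frm=(*P[:2],P[2]+.08,-.145))"
```

```text
[0.5677159  0.01181778 0.0064789 ]
14 rows pos [-2.858 -0.201 -0.   ] ang [0. 0. 0.]
```

>>> carry_out(claw=[2, 2, 2, 2, 2, 2, 2, 2, 2, 2, 2, 2, 2, 2, 2, 2, 2, 2, 2, 2], delta_pos=[[0, 0, -2], [0, 0, -3], [0, 0, -3], [-2.858, -0.201, 0], [-2.858, -0.201, 0], [-2.858, -0.201, 0], [-2.858, -0.201, 0], [-2.858, -0.201, 0], [-2.858, -0.201, 0], [-2.858, -0.201, 0], [-2.858, -0.201, 0], [-2.858, -0.201, 0], [-2.858, -0.201, 0], [-2.858, -0.201, 0], [-2.858, -0.201, 0], [-2.858, -0.201, 0], [-2.858, -0.201, 0], [0, 0, 1.5], [0, 0, 1.5], [0, 0, 1.0]], angular=[[0, 0, 0], [0, 0, 0], [0, 0, 0], [0, 0, 0], [0, 0, 0], [0, 0, 0], [0, 0, 0], [0, 0, 0], [0, 0, 0], [0, 0, 0], [0, 0, 0], [0, 0, 0], [0, 0, 0], [0, 0, 0], [0, 0, 0], [0, 0, 0], [0, 0, 0], [0, 0, 0], [0, 0, 0], [0, 0, 0]])

```text
clock: 35.3
position: [0.4813, -0.3782, 0.0442]
ee_rot: [-2.375, -2.053, -0.0]
force: [-0.4, 0.6, -1.1]
width: 0.296
gripper_force: 25.0
```

>>> carry_out(claw=[2, 2, 2], delta_pos=[[0, 0, 0], [0, 0, 0], [0, 0, 0]], angular=[[0, 0, 0], [0, 0, 0], [0, 0, 0]])

```text
clock: 35.6
position: [0.4822, -0.3797, 0.0467]
ee_rot: [2.376, 2.054, 0.001]
force: [0.5, -1.1, -0.8]
width: 0.3
gripper_force: 25.0
```

>>> carry_out(claw=[2, 2, 2, 2, 2, 2], delta_pos=[[0, 0, 1.5], [0, 0, 1.2], [0, 0, 0.8], [0, 0, 0], [0, 0, 0], [0, 0, 0]], angular=[[0, 0, 0], [0, 0, 0], [0, 0, 0], [0, 0, 0], [0, 0, 0], [0, 0, 0]])

```text
clock: 36.2
position: [0.4814, -0.38, 0.0109]
ee_rot: [-2.377, -2.053, 0.0]
force: [0.1, -0.7, -1.2]
width: 0.297
gripper_force: 25.0
```

>>> carry_out(claw=[2, 2, 2, 4.5, 4.5, 4.5, 4.5, 4.5, 4.5, 4.5, 4.5, 4.5, 4.5], delta_pos=[[0, 0, 0.06], [0, 0, 0], [0, 0, 0], [0, 0, 0], [0, 0, 0], [0, 0, 0], [0, 0, 0], [0, 0, -1.5], [0, 0, -3], [0, 0, -4], [0, 0, -4], [0, 0, -4], [0, 0, -4]], angular=[[0, 0, 0], [0, 0, 0], [0, 0, 0], [0, 0, 0], [0, 0, 0], [0, 0, 0], [0, 0, 0], [0, 0, 0], [0, 0, 0], [0, 0, 0], [0, 0, 0], [0, 0, 0], [0, 0, 0]])

```text
clock: 37.5
position: [0.4811, -0.38, 0.2186]
ee_rot: [2.378, 2.052, 0.0]
force: [0.9, 0.0, 0.2]
width: 0.491
gripper_force: 0.0
```

Run:
```python
from h import *
np.set_printoptions(precision=4,suppress=True)
s=arm.observe();P=s["position"];print(P)
sc=arm.get_image("scene");t=arm.get_image("top")
for l,v0,z in(("socket",(.482,-.38,0),.004),("bottle",(.406,.194,0),0),("can",(.407,.283,0),0),("can_pad",(.56,-.067,0),0),("bottle_pad",(.57,.019,0),0)):
  for p in(t,sc):
    d=best(l,p,"trace",near=proj(p,[*v0[:2],.1 if l in("can","bottle") else .016])[0])
    if d: v,e=fit(l,v0,[(p,d["region"].astype(float))],False,z=z);print(l,v,e,px(d))
go(.407,.194,.205,0,17)
```

```text
[ 0.4811 -0.38    0.2186]
socket [ 0.4805 -0.3791  0.    ] 0.07010453973477904 [397.2096 237.6192]
socket [ 0.48   -0.3781  0.    ] 0.10071508172362553 [111.0016 237.312 ]
bottle [0.4053 0.1941 0.    ] 0.08467531158877217 [160.4096 270.1824]
bottle [0.4033 0.1958 0.    ] 0.16693618004304112 [271.8208 128.2944]
can [0.4068 0.2816 0.    ] 0.09591897846127528 [122.0096 268.1856]
can [0.3698 0.3229 0.    ] 0.284265430310055 [289.1776 114.2016]
can_pad [ 0.5602 -0.066   0.    ] 0.0873728701624622 [267.4176 203.2896]
can_pad [ 0.5597 -0.0651  0.    ] 0.10786230777064876 [240.2816 196.4928]
bottle_pad [0.5699 0.0193 0.    ] 0.04285451777182758 [234.0864 204.096 ]
bottle_pad [0.5703 0.0174 0.    ] 0.11704442429737083 [271.4112 186.0864]
17 rows pos [ 3.335 -0.697  0.06 ] ang [-0.0001 -0.     -0.0086]
```

>>> carry_out(claw=[9.1, 9.1, 9.1, 9.1, 9.1, 9.1, 9.1, 9.1, 9.1, 9.1, 9.1, 9.1, 9.1, 9.1, 9.1, 9.1, 9.1, 9.1, 9.1], delta_pos=[[3.335, -0.697, 0.06], [3.335, -0.697, 0.06], [3.335, -0.697, 0.06], [3.335, -0.697, 0.06], [3.335, -0.697, 0.06], [3.335, -0.697, 0.06], [3.335, -0.697, 0.06], [3.335, -0.697, 0.06], [3.335, -0.697, 0.06], [3.335, -0.697, 0.06], [3.335, -0.697, 0.06], [3.335, -0.697, 0.06], [3.335, -0.697, 0.06], [3.335, -0.697, 0.06], [3.335, -0.697, 0.06], [3.335, -0.697, 0.06], [3.335, -0.697, 0.06], [0, 0, 0], [0, 0, 0]], angular=[[0, 0, -0.0086], [0, 0, -0.0086], [0, 0, -0.0086], [0, 0, -0.0086], [0, 0, -0.0086], [0, 0, -0.0086], [0, 0, -0.0086], [0, 0, -0.0086], [0, 0, -0.0086], [0, 0, -0.0086], [0, 0, -0.0086], [0, 0, -0.0086], [0, 0, -0.0086], [0, 0, -0.0086], [0, 0, -0.0086], [0, 0, -0.0086], [0, 0, -0.0086], [0, 0, 0], [0, 0, 0]])

```text
clock: 40.0
position: [0.407, 0.1941, 0.2052]
ee_rot: [2.22, 2.223, -0.001]
force: [-0.3, -0.3, -0.4]
width: 0.993
gripper_force: 0.0
```

Next, down 14.6 cm to z = 0.0593, then grip.

>>> carry_out(claw=[9.1, 9.1, 9.1, 9.1, 9.1, 9.1, 9.1, 9.1, 4.5, 4.5, 4.5, 4.5, 4.5, 4.5, 4.5], delta_pos=[[0, 0, 2.5], [0, 0, 2.5], [0, 0, 2.5], [0, 0, 2.5], [0, 0, 2.5], [0, 0, 2.1], [0, 0, 0], [0, 0, 0], [0, 0, 0], [0, 0, 0], [0, 0, 0], [0, 0, 0], [0, 0, 0], [0, 0, 0], [0, 0, 0]], angular=[[0, 0, 0], [0, 0, 0], [0, 0, 0], [0, 0, 0], [0, 0, 0], [0, 0, 0], [0, 0, 0], [0, 0, 0], [0, 0, 0], [0, 0, 0], [0, 0, 0], [0, 0, 0], [0, 0, 0], [0, 0, 0], [0, 0, 0]])

```text
clock: 41.5
position: [0.4072, 0.194, 0.0596]
ee_rot: [-2.221, -2.222, -0.0]
force: [-0.3, -0.0, 4.5]
width: 0.563
gripper_force: 25.0
```

```bash
python3 -c "
from h import *
P=arm.observe()['position'];print(P)
a=go(.570,.019,P[2]+.14,0,10,frm=(*P[:2],P[2]+.14,0))"
```

```text
[0.40724941 0.19400983 0.05959512]
10 rows pos [-1.75   1.628 -0.   ] ang [0. 0. 0.]
```

>>> carry_out(claw=[4.5, 4.5, 4.5, 4.5, 4.5, 4.5, 4.5, 4.5, 4.5, 4.5, 4.5, 4.5, 4.5, 4.5, 4.5, 4.5, 4.5, 4.5, 4.5, 4.5], delta_pos=[[0, 0, -2.0], [0, 0, -3.0], [0, 0, -3.0], [0, 0, -3.0], [0, 0, -3.0], [-1.75, 1.628, 0], [-1.75, 1.628, 0], [-1.75, 1.628, 0], [-1.75, 1.628, 0], [-1.75, 1.628, 0], [-1.75, 1.628, 0], [-1.75, 1.628, 0], [-1.75, 1.628, 0], [-1.75, 1.628, 0], [-1.75, 1.628, 0], [0, 0, 3], [0, 0, 3], [0, 0, 3], [0, 0, 0], [0, 0, 0]], angular=[[0, 0, 0], [0, 0, 0], [0, 0, 0], [0, 0, 0], [0, 0, 0], [0, 0, 0], [0, 0, 0], [0, 0, 0], [0, 0, 0], [0, 0, 0], [0, 0, 0], [0, 0, 0], [0, 0, 0], [0, 0, 0], [0, 0, 0], [0, 0, 0], [0, 0, 0], [0, 0, 0], [0, 0, 0], [0, 0, 0]])

```text
clock: 43.5
position: [0.5697, 0.0187, 0.1095]
ee_rot: [-2.221, -2.221, 0.002]
force: [-0.7, -0.1, -1.7]
width: 0.563
gripper_force: 25.0
```

>>> carry_out(claw=[4.5, 4.5], delta_pos=[[0, 0, 0], [0, 0, 0]], angular=[[0, 0, 0], [0, 0, 0]])

```text
clock: 43.7
position: [0.5711, 0.019, 0.111]
ee_rot: [2.22, 2.221, 0.003]
force: [0.6, -0.0, -1.7]
width: 0.562
gripper_force: 25.0
```

Measured z is still settling, while the command chain stands at 0.1096. I lower 4.95, open and rise.

>>> carry_out(claw=[4.5, 4.5, 4.5, 4.5, 4.5, 4.5, 4.5, 9.1, 9.1, 9.1, 9.1, 9.1, 9.1, 9.1, 9.1, 9.1, 9.1], delta_pos=[[0, 0, 2.0], [0, 0, 1.5], [0, 0, 1.0], [0, 0, 0.45], [0, 0, 0], [0, 0, 0], [0, 0, 0], [0, 0, 0], [0, 0, 0], [0, 0, 0], [0, 0, 0], [0, 0, 0], [0, 0, -3], [0, 0, -3], [0, 0, -3], [0, 0, -3], [0, 0, -3]], angular=[[0, 0, 0], [0, 0, 0], [0, 0, 0], [0, 0, 0], [0, 0, 0], [0, 0, 0], [0, 0, 0], [0, 0, 0], [0, 0, 0], [0, 0, 0], [0, 0, 0], [0, 0, 0], [0, 0, 0], [0, 0, 0], [0, 0, 0], [0, 0, 0], [0, 0, 0]])

```text
clock: 45.4
position: [0.5698, 0.0188, 0.2112]
ee_rot: [-2.221, -2.221, 0.0]
force: [0.4, 0.8, -0.2]
width: 0.986
gripper_force: 0.0
```

```bash
python3 -c "
from h import *
P=arm.observe()['position'];print(P)
a=go(.407,.2825,.205,0,12)"
```

```text
[0.56983829 0.01884925 0.21121601]
12 rows pos [ 2.197 -1.357  0.052] ang [-0. -0.  0.]
```

>>> carry_out(claw=[9.1, 9.1, 9.1, 9.1, 9.1, 9.1, 9.1, 9.1, 9.1, 9.1, 9.1, 9.1, 9.1, 9.1, 9.1, 9.1, 9.1], delta_pos=[[2.197, -1.357, 0.05], [2.197, -1.357, 0.05], [2.197, -1.357, 0.05], [2.197, -1.357, 0.05], [2.197, -1.357, 0.05], [2.197, -1.357, 0.05], [2.197, -1.357, 0.05], [2.197, -1.357, 0.05], [2.197, -1.357, 0.05], [2.197, -1.357, 0.05], [2.197, -1.357, 0.05], [2.197, -1.357, 0.05], [0, 0, 2.5], [0, 0, 2.5], [0, 0, 2.5], [0, 0, 0], [0, 0, 0]], angular=[[0, 0, 0], [0, 0, 0], [0, 0, 0], [0, 0, 0], [0, 0, 0], [0, 0, 0], [0, 0, 0], [0, 0, 0], [0, 0, 0], [0, 0, 0], [0, 0, 0], [0, 0, 0], [0, 0, 0], [0, 0, 0], [0, 0, 0], [0, 0, 0], [0, 0, 0]])

```text
clock: 47.1
position: [0.4072, 0.2824, 0.1293]
ee_rot: [2.222, 2.221, -0.001]
force: [0.1, -0.7, -0.1]
width: 0.991
gripper_force: 0.0
```

>>> carry_out(claw=[9.1, 9.1, 9.1, 9.1, 9.1, 4.5, 4.5, 4.5, 4.5, 4.5, 4.5, 4.5], delta_pos=[[0, 0, 2.3], [0, 0, 2.2], [0, 0, 2.0], [0, 0, 0], [0, 0, 0], [0, 0, 0], [0, 0, 0], [0, 0, 0], [0, 0, 0], [0, 0, 0], [0, 0, 0], [0, 0, 0]], angular=[[0, 0, 0], [0, 0, 0], [0, 0, 0], [0, 0, 0], [0, 0, 0], [0, 0, 0], [0, 0, 0], [0, 0, 0], [0, 0, 0], [0, 0, 0], [0, 0, 0], [0, 0, 0]])

```text
clock: 48.3
position: [0.4073, 0.2826, 0.0641]
ee_rot: [2.221, 2.222, 0.0]
force: [0.5, -0.1, 2.0]
width: 0.562
gripper_force: 25.0
```

```bash
python3 -c "
from h import *
P=arm.observe()['position'];print(P)
a=go(.560,-.0662,P[2]+.15,0,12,frm=(*P[:2],P[2]+.15,0))
t=arm.get_image('top');v0=(.57,.019,0)
d=best('bottle',t,'trace',near=proj(t,[*v0[:2],.1])[0]);print(fit('bottle',v0,[(t,d['region'].astype(float))],False))
s=arm.get_image('scene')
d=best('bottle',s,'trace',near=proj(s,[*v0[:2],.06])[0]);print(fit('bottle',v0,[(s,d['region'].astype(float))],False))
"
```

```text
[0.40732276 0.28261595 0.06405833]
12 rows pos [-2.907  1.272 -0.   ] ang [0. 0. 0.]
(array([0.56895806, 0.01935521, 0.        ]), np.float64(0.1273314434816224))
(array([0.57045074, 0.02022644, 0.        ]), np.float64(0.038103811718147584))
```

>>> carry_out(claw=[4.5, 4.5, 4.5, 4.5, 4.5, 4.5, 4.5, 4.5, 4.5, 4.5, 4.5, 4.5, 4.5, 4.5, 4.5, 4.5, 4.5, 4.5, 4.5, 4.5], delta_pos=[[0, 0, -3.0], [0, 0, -4.0], [0, 0, -4.0], [0, 0, -4.0], [-2.907, 1.272, 0], [-2.907, 1.272, 0], [-2.907, 1.272, 0], [-2.907, 1.272, 0], [-2.907, 1.272, 0], [-2.907, 1.272, 0], [-2.907, 1.272, 0], [-2.907, 1.272, 0], [-2.907, 1.272, 0], [-2.907, 1.272, 0], [-2.907, 1.272, 0], [-2.907, 1.272, 0], [0, 0, 0], [0, 0, 3], [0, 0, 3], [0, 0, 3]], angular=[[0, 0, 0], [0, 0, 0], [0, 0, 0], [0, 0, 0], [0, 0, 0], [0, 0, 0], [0, 0, 0], [0, 0, 0], [0, 0, 0], [0, 0, 0], [0, 0, 0], [0, 0, 0], [0, 0, 0], [0, 0, 0], [0, 0, 0], [0, 0, 0], [0, 0, 0], [0, 0, 0], [0, 0, 0], [0, 0, 0]])

```text
clock: 50.5
position: [0.5593, -0.0656, 0.1225]
ee_rot: [-2.22, -2.221, 0.0]
force: [0.2, -0.6, -3.3]
width: 0.565
gripper_force: 25.0
```

>>> carry_out(claw=[4.5, 4.5, 4.5], delta_pos=[[0, 0, 0], [0, 0, 0], [0, 0, 0]], angular=[[0, 0, 0], [0, 0, 0], [0, 0, 0]])

```text
clock: 50.8
position: [0.5608, -0.0663, 0.1254]
ee_rot: [2.22, 2.221, 0.002]
force: [-0.2, 0.5, -2.0]
width: 0.563
gripper_force: 25.0
```

>>> carry_out(claw=[4.5, 4.5, 4.5, 4.5, 4.5, 4.5, 4.5, 9.1, 9.1, 9.1, 9.1, 9.1, 9.1, 9.1, 9.1, 9.1, 9.1], delta_pos=[[0, -0.03, 2.5], [0, 0, 1.8], [0, 0, 1.2], [0, 0, 0.45], [0, 0, 0], [0, 0, 0], [0, 0, 0], [0, 0, 0], [0, 0, 0], [0, 0, 0], [0, 0, 0], [0, 0, 0], [0, 0, -3], [0, 0, -3], [0, 0, -3], [0, 0, -4], [0, 0, -4]], angular=[[0, 0, 0], [0, 0, 0], [0, 0, 0], [0, 0, 0], [0, 0, 0], [0, 0, 0], [0, 0, 0], [0, 0, 0], [0, 0, 0], [0, 0, 0], [0, 0, 0], [0, 0, 0], [0, 0, 0], [0, 0, 0], [0, 0, 0], [0, 0, 0], [0, 0, 0]])

```text
clock: 52.5
position: [0.5591, -0.0664, 0.2358]
ee_rot: [-2.221, -2.221, 0.001]
force: [0.8, -0.3, -0.1]
width: 0.992
gripper_force: 0.0
```

>>> carry_out(claw=[9.1, 9.1, 9.1, 9.1, 9.1, 9.1, 9.1, 9.1, 9.1, 9.1, 9.1], delta_pos=[[2, -1.5, -1], [3, -1.5, 0], [3, -1.5, 0], [3, -1.5, 0], [3, -1.5, 0], [3, -1.5, 0], [3, -1.5, 0], [3, -1.5, 0], [3, -1.5, 0], [3, -1.5, 0], [3, -1.5, 0]], angular=[[0, 0, 0], [0, 0, 0], [0, 0, 0], [0, 0, 0], [0, 0, 0], [0, 0, 0], [0, 0, 0], [0, 0, 0], [0, 0, 0], [0, 0, 0], [0, 0, 0]])

```text
clock: 53.6
position: [0.3937, 0.2547, 0.2446]
ee_rot: [-2.221, -2.221, -0.001]
force: [-0.3, -0.7, 0.5]
width: 0.991
gripper_force: 0.0
```

Run:
```python
from h import *
np.set_printoptions(precision=4,suppress=True)
s=arm.observe();print(s["position"],s["clock"])
t=arm.get_image("top");sc=arm.get_image("scene")
for l,v0,z in(("socket",(.482,-.38,0),.004),("bottle",(.57,.019,0),0),("can",(.56,-.067,0),0),("hook",(.434,-.132,1.645),0)):
  for p in(t,sc):
    d=best(l,p,"trace",near=proj(p,[*v0[:2],.06 if l in("can","bottle") else .016])[0])
    if d: v,e=fit(l,v0,[(p,d["region"].astype(float))],l=="hook",z=z);print(l,v,e,px(d))
cv2.imwrite("pics/s9.png",cv2.resize(sc["frame"][100:300,50:350,::-1],(800,533)))
cv2.imwrite("pics/t9.png",cv2.resize(t["frame"][150:320,190:440,::-1],(800,544)))
```

```text
[0.3937 0.2547 0.2446] 53.6
socket [ 0.4799 -0.3795  0.    ] 0.22922861425798058 [400.2816 234.3168]
socket [ 0.4804 -0.3776  0.    ] 0.20676136098448916 [111.8208 236.8896]
bottle [0.5707 0.019  0.    ] 0.12695350183291532 [235.1104 197.4912]
bottle [0.5709 0.0227 0.    ] 0.08780633352779543 [272.7936 172.608 ]
can [ 0.5597 -0.0674  0.    ] 0.08808086322617936 [272.2816 198.6048]
can [ 0.5603 -0.0674  0.    ] 0.061116447626948456 [241.6128 183.7824]
hook [ 0.4345 -0.1319  1.6444] 0.25331908422047755 [284.8768 258.0864]
hook [ 0.4358 -0.1324  1.6527] 0.11980241878191689 [196.4032 175.7184]
```

View pics/s9.png

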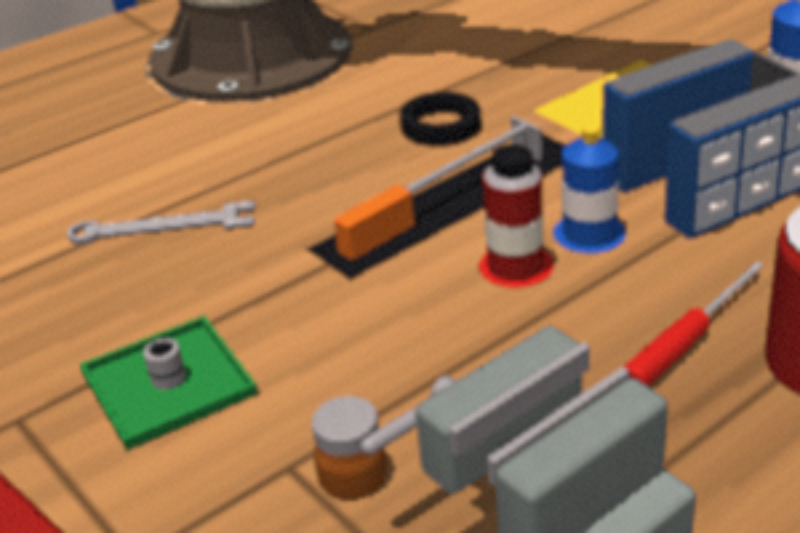

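View pics/t9.png

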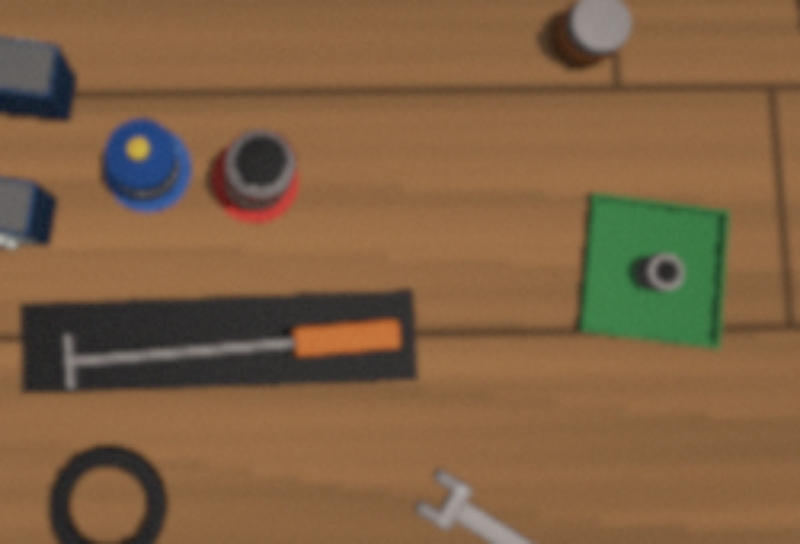

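The can and bottle stand on their discs at (515,265) and (590,230) in the scene crop. The hook lies on its strip and the socket stands mid-tray at (165,365). I'm handing the job in.

```bash
python3 -c "
from cell import arm
print(arm.sign_off())"
```

```text
the job is handed in; nothing more can be done
None
```

The job is done and handed in at about 54 s: the socket stands upright mid-tray, the hook is back on its strip, and the can and bottle stand upright on their own discs, all within about 2–3 mm by the last camera check.

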